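# Clip the turntable plate onto its spindle

## Task

Put the small soldering turntable back together: press its loose plate down the spindle until it sits firmly on the shoulder, then pick up the spring clip by its upright tab and push it sideways into the spindle groove just above the plate's boss until it snaps fully home, flat on the boss. Work by feel and never push or press with more than about 20 N, leave the clip in place and do not disturb the tin, the round lid and the steel mandrel lying about.

Things in the scene. Friction and masses are not known exactly. Their poses are not given: they have to be found in the camera images.
- stand: Turntable foot: round dark cast foot, 120 mm across, 36 mm high, fixed to the bench. Origin: on the bench, on the spindle's axis, z up. A 24 mm steel spindle stands in it with a shoulder that carries the plate. The spindle was set higher or lower in the foot and no reading tells how much: once seated, the plate's rim top is 50 to 78 mm above the bench; find it by feel. It does not yield
- stand_axis (a point): The same point and axes as the foot's origin. Groove in the spindle: directly above the seated plate's boss, 8.5 mm high, core 16 mm thick. Above the groove a head 24 mm thick and 36 mm high ends the spindle, its top 44.5 mm above the seated boss. While the plate is up, its boss covers the groove
- plate (a joint): Height in m of the round plate above its shoulder: 0 seated, up to 0.014. Plate 140 mm across, 6 mm thick; its central boss, 84 mm across, stands 6 mm above the plate's rim (free rim 28 mm wide). Tight fit: it stays where it is left, slides down when pressed with about 4 to 7 N anywhere on top, then stops; a felt washer under it yields about 1 mm per 8 N; it does not tilt
- clip_grip (a point): Grasp point in the upright tab of the clip: black rubber-covered block, 12 mm thick along the clip's y, 20 mm long along x, its top 42 mm above the clip's underside. The point is 26 mm above the underside, 37 mm behind the eye centre. The clip (about 75 g) lies flat, z up; its x axis points from tab to open mouth: push along +x
- clip_eye (a point): Centre of the clip's eye, 3 mm above the underside; on the spindle axis when home. Axes as clip_grip. Flat steel fork 6 mm thick: a 26 mm wide bridge behind the eye, a sprung jaw on either side, reaching 20 mm in front of the eye. The mouth flares to 24 mm and narrows to 10.6 mm at 7.5 mm in front of the eye. Jaws touch the core with the eye about 18 mm from the axis
- jaw_left (a joint): Opening angle of the clip's left jaw (+y side), rad; 0 shut, sprung shut, opens about 0.15 as it passes the core. Snapping over takes some 6 to 13 N of push; right after it the bridge stops hard against the core, with about 0.5 mm of play
- jaw_right (a joint): opening angle of the clip's right jaw, rad; as jaw_left
- jump_ring_tin: bystander: round grey metal tin, 76 mm across, 32 mm high; origin under its centre
- cup_lid: bystander: round cream plastic lid lying flat, 95 mm across, 14 mm high; origin under its centre
- ring_mandrel: bystander: tapered steel rod lying on the bench, 293 mm long, 24 mm thick; origin under its centre
Not all that is in view belongs to the job. What is shaped like the part that bears clip_grip but pink or yellow is not meant.

How it is judged:
By the outcome, as a careful person would: the job done as asked, in the order asked, and still so for the second after the job is handed in, with the robot touching nothing.
It also fails if it takes over 58 s, if anything falls off the work surface, if the arm or the gripper's body presses on something with over 40 N, if the wrist force passes 120 N, or if a joint passes its speed limit or range.

## Robot

A 6-joint arm with a two-finger parallel gripper is mounted at the origin on a cart in front of the work surface, level with it; the furniture and walls round the work are solid. World frame = base frame: x ahead of the robot, y to its left, z up, the work surface at z = 0. Lengths are in m, angles in rad, forces in N, time in s.
With the tool pointing down it reaches from about 0.325 to 0.75 m from the base axis. Payload 7.6 kg.
Tool frame: the origin (TCP) lies on the centre line of the jaws, within the pads' length; the fingertips stand 25 mm ahead of it and the grasp point (between the pads) lies 6 mm ahead of it; z points along the fingers, y is the direction in which the jaws open and shut (so a half turn about z gives the same grasp; the last joint's range is limited). The gripper opens to 85 mm and grips with 20 to 120 N. Pads are 22 mm wide; open, the fingers measure 114 mm over their backs; the gripper's body (76 mm by 85 mm) begins 54 mm behind the grasp point. The pads swing forward as they close: fully open they stand 13 mm farther back than shut.
Start: joints at [1.046, 0.052, 1.401, -0, 1.689, -0.07], TCP at [0.231, 0.472, 0.256] pointing down, gripper open.
Joint ranges: [-2.9, 2.9], [-0.91, 2.17], [0.12, 2.37], [-1.06, 4.2], [0.26, 2.73], [-2.93, 2.93]. Speed limits (rad/s): [2.57, 2.57, 3.01, 3.14, 3.14, 3.14].

## Interface

Orientations are given as a rotation vector (axis times angle).
In Python, from cell import status, imaging, workorder, regions_of, pinpoint gives the robot as it stands.
- The arm moves only by the tool carry_out, never from a script. Its argument "increments" is a list of rows, each a list of 3 entries, a list of its own where there are three numbers: the finger opening in mm, from 0 to 85.4, then the shift along the tool's x, y, z in mm, then the turn about the tool's z in rad. A call has exactly 5 rows; each row shifts and turns the pose as measured when the row begins, along the tool's axes as they then stand; what a row does not reach is not made up. A row lasts 1/12 s, in which the tool goes at most 41.7 mm and 7.16 degrees, less where a joint would pass 70% of its speed; a pose out of reach is approached as far as the arm can. A call is refused whole if a number of a shift passes 41.7 or a number of a turn 0.125, either way. A call with a gripper value outside its range is refused whole. The fingers move at their own pace and stop on an object; the grip force is fixed at half the most. Time passes only in rows, so rows that do not move let the fingers close, or fill a call up. It gives the time, the measured TCP pose, the force and the opening at its end, in the units of the state.
- status.read_state(): the state, without advancing time (a new reading comes with each control period).
- imaging.grab_frame(name): name is "scene" or "top" or "wrist"; returns the picture (480x640x3 uint8, blue, green, red); there is no depth.
- imaging.get_calibration(name): a dict with "camera_matrix" (3x3 intrinsics, pixels), "dist_coeffs" ([k1, k2, p1, p2, k3] as OpenCV has them; the pictures are not rectified), "R" (3x3) and "t" (3): a world point X has camera coordinates R X + t. Camera axes: x right, y down, z forward; pixel columns grow to the right and rows downward; lengths in m; the calibration is good to about 2 mm. A picture is of the moment at which its call begins: read the wrist's pose just before it. get_calibration takes no time and is no camera call; for the wrist camera it gives the pose at the moment of the call.
- workorder.close_job(): hands the job in, once; it reports no verdict.
Trained networks look in the newest picture that a camera, given by its name, has taken for a name from the list of things; names that differ only in an ending like _2 or _b are one class to them, and where a whole thing is asked for, a point or a joint stands for the part that bears it (a point fixed in the world has none). Each returns a list of dicts, best first, with "conf" (0 to 1); they miss things now and then, are a little off and sometimes report something else, mostly with a low value. They report only what shows in the picture. A call takes as long as a camera call. They do not tell look-alikes from the thing itself.
- regions_of(name, camera): "pixels" (480x640 bool, what is visible of it).
- pinpoint(name, camera): "centre" ([x, y, z] in m, in world coordinates, good to about 4 mm: a listed point, or the origin of a listed thing).
The state is a dict: "time_s": time; "joint_positions": joint angles; "joint_vel": joint speeds; "effort": joint torques, N m; "tool_pos": TCP position; "eef_rot": TCP orientation; "ft_force": force on the tool from outside, world axes, zero at the start; "torque": the same for the moment, N m; "finger_gap": opening from 0.0 (shut) to 1.0 (fully open).
Only numpy, scipy, OpenCV 4.12 (cv2) and the standard library are available. Lean on these libraries where they do the work, as an engineer would, in place of code of your own. Each camera call takes 0.05 s, during which the arm holds its last target.

## Working session

There is one attempt and no reset: what is moved stays moved. The work goes in short steps, Python scripts to look and compute and a tool call to move; the robot and the scene stay as the last step left them, time stands still between calls to the robot, and variables do not carry over. Pictures are saved under pics/ and viewed, and the job is handed in when it is done.

Besides the shell and the picture viewer there is one more tool, called after "Call:" as name(argument=value, ...) on one line, values as JSON. carry_out: Moves the arm, as the interface text tells. Its arguments: {"type":"object","properties":{"increments":{"type":"array"}},"required":["increments"]}

```bash
mkdir -p pics; ls; python3 - <<'E'
from cell import status, imaging, regions_of, pinpoint
import cv2
print(status.read_state())
for n in ["scene","top","wrist"]:
    im=imaging.grab_frame(n); cv2.imwrite(f"pics/{n}0.png",im)
for n in ["stand","clip_grip","clip_eye","plate","jump_ring_tin","cup_lid","ring_mandrel"]:
    for c in ["scene","top"]:
        try: print(n,c,[(round(d['conf'],2),[round(float(v),4) for v in d['centre']]) for d in pinpoint(n,c)])
        except Exception as e: print(n,c,e)
print(status.read_state()['time_s'])
E
```

```text
pics
{'time_s': 0.0, 'joint_positions': array([ 1.04571047e+00,  5.28460000e-02,  1.40174530e+00,  4.22650818e-05,
        1.68858788e+00, -7.02993576e-02]), 'joint_vel': array([ 0.00139212, -0.00134811,  0.00066322, -0.00124346, -0.00050836,
        0.00148104]), 'effort': array([ 3.31128047e-05, -3.81663501e+01, -3.60184014e+01, -1.21610719e-05,
        6.08231101e-03, -1.34528250e-05]), 'tool_pos': array([0.23045426, 0.47142305, 0.25545717]), 'eef_rot': array([-7.08114692e-01, -3.06022820e+00,  2.36277052e-03]), 'ft_force': array([ 0.13679124, -0.37141733, -0.80266754]), 'torque': array([ 0.0305537 , -0.01057288, -0.06146172]), 'finger_gap': 1.0037187711446598}
stand scene [(0.75, [0.5667, -0.1789, 0.0027])]
stand top [(0.85, [0.5672, -0.1833, -0.0023])]
clip_grip scene [(0.97, [0.5326, -0.4687, 0.0261]), (0.75, [0.3232, -0.4307, 0.0245]), (0.63, [0.4399, -0.3836, 0.0216])]
clip_grip top [(0.75, [0.5375, -0.4673, 0.0304]), (0.69, [0.3274, -0.4356, 0.0267]), (0.6, [0.4336, -0.3865, 0.0301])]
clip_eye scene [(0.96, [0.3446, -0.401, 0.0029]), (0.84, [0.4766, -0.3755, 0.008])]
clip_eye top [(0.77, [0.5007, -0.4526, 0.0076]), (0.74, [0.4723, -0.3729, 0.0055]), (0.61, [0.3511, -0.4024, 0.0046])]
plate scene it knows: clip_eye, clip_grip, cup_lid, jump_ring_tin, ring_mandrel, stand, stand_axis
plate top it knows: clip_eye, clip_grip, cup_lid, jump_ring_tin, ring_mandrel, stand, stand_axis
jump_ring_tin scene [(0.76, [0.7406, -0.2763, 0.0006])]
jump_ring_tin top [(0.71, [0.7413, -0.2744, -0.0024])]
cup_lid scene [(0.86, [0.6522, -0.3822, -0.0021])]
cup_lid top [(0.57, [0.6533, -0.381, 0.0005])]
ring_mandrel scene [(0.61, [0.3569, -0.1419, -0.0003])]
ring_mandrel top [(0.78, [0.3599, -0.1464, 0.0019])]
0.75
```

View pics/scene0.png

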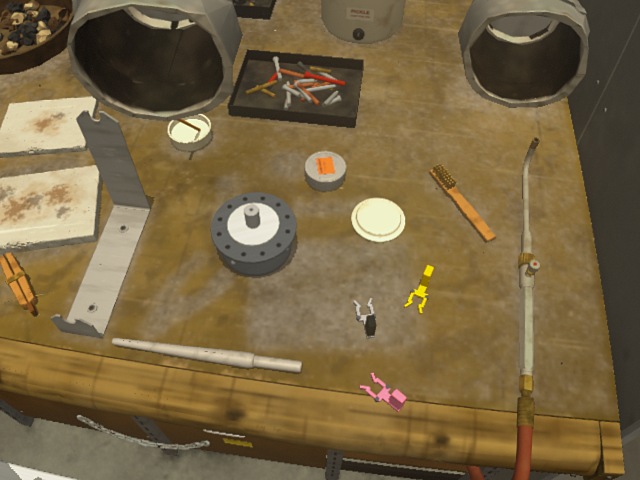

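View pics/top0.png

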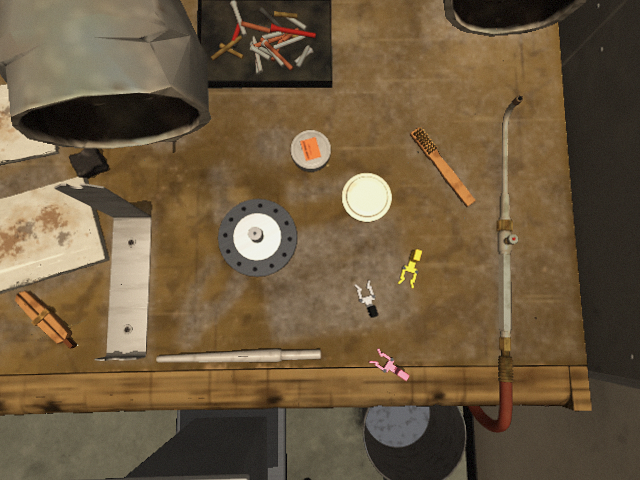

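```bash
python3 - <<'E'
from cell import imaging
import numpy as np,cv2
for n in ["scene","top"]:
    c=imaging.get_calibration(n);R=np.array(c['R']);t=np.array(c['t']).ravel()
    print(n,"cam pos",-R.T@t)
    for P in [(.5326,-.4687,.026),(.3232,-.4307,.025),(.4399,-.3836,.025),(.567,-.182,.06)]:
        uv,_=cv2.projectPoints(np.array([P]),cv2.Rodrigues(R)[0],t,np.array(c['camera_matrix']),np.array(c['dist_coeffs']))
        print(P,uv.ravel().round())
im=cv2.imread('pics/top0.png')
E
```

```text
scene cam pos [ 0.05460271 -0.3521933   0.79791155]
(0.5326, -0.4687, 0.026) [426. 276.]
(0.3232, -0.4307, 0.025) [394. 399.]
(0.4399, -0.3836, 0.025) [368. 321.]
(0.567, -0.182, 0.06) [253. 225.]
top cam pos [ 0.42335191 -0.2827608   0.94915086]
(0.5326, -0.4687, 0.026) [415. 255.]
(0.3232, -0.4307, 0.025) [399. 373.]
(0.4399, -0.3836, 0.025) [370. 307.]
(0.567, -0.182, 0.06) [257. 236.]
```

Candidates for the clip: black tab at scene (370,321) / top (371,308), yellow at scene (426,276) / top (415,255), and pink at scene (394,399) / top (399,373). The description says black, so I choose the black one and check it in a crop.

```bash
cat > h.py <<'E'
from cell import status, imaging, regions_of, pinpoint
import numpy as np,cv2
from scipy.spatial.transform import Rotation as Ro
def cal(n):
    c=imaging.get_calibration(n);return np.array(c['camera_matrix']),np.array(c['dist_coeffs']),np.array(c['R']),np.array(c['t']).ravel()
def proj(n,P,c=None):
    K,D,R,t=c or cal(n)
    return cv2.projectPoints(np.array(P,float).reshape(-1,1,3),cv2.Rodrigues(R)[0],t,K,D)[0].reshape(-1,2)
def back(n,uv,z,c=None):
    K,D,R,t=c or cal(n)
    x=cv2.undistortPoints(np.array(uv,float).reshape(-1,1,2),K,D).reshape(-1,2)
    d=np.c_[x,np.ones(len(x))]@R; o=-R.T@t
    return o+d*((z-o[2])/d[:,2])[:,None]
def st(v=True):
    s=status.read_state();R=Ro.from_rotvec(s['eef_rot']).as_matrix()
    if v: print('t',round(s['time_s'],2),'tcp',s['tool_pos'].round(4),'yawx',round(np.arctan2(R[1,0],R[0,0]),4),'zax',R[:,2].round(3),'F',s['ft_force'].round(2),'gap',round(s['finger_gap']*85.4,1),'j',s['joint_positions'].round(2))
    return s,R
def plan(target,yaw,step=35):
    s,R=st();p=s['tool_pos'].copy();rows=[]
    y=np.arctan2(R[1,0],R[0,0]);target=np.array(target,float)
    for i in range(60):
        d=target-p; dy=(yaw-y+np.pi)%(2*np.pi)-np.pi
        if np.linalg.norm(d)<3e-4 and abs(dy)<2e-3:break
        n=np.linalg.norm(d); d=d*min(1,step/1000/max(n,1e-9)); w=np.clip(dy,-.12,.12)
        rows.append([[round(float(v),1) for v in (R.T@d*1000)],round(float(-w),3)])
        p=p+d;y+=w;R=Ro.from_euler('z',w).as_matrix()@R
    for i,r in enumerate(rows):print(i,r)
E
python3 - <<'E'
from h import *
im=cv2.imread('pics/top0.png');a=cv2.resize(im[260:340,330:440],None,fx=5,fy=5,interpolation=3)
cv2.imwrite('pics/crop1.png',a)
plan([.52,-.20,.25],.28,36)
E
```

```text
t 0.75 tcp [0.2306 0.4717 0.2563] yawx 2.6868 zax [ 0.  0. -1.] F [ 0.21  0.64 -0.19] gap 85.1 j [ 1.05  0.05  1.4   0.    1.69 -0.07]
0 [[-27.3, -23.4, 0.3], 0.12]
1 [[-29.9, -20.0, 0.3], 0.12]
2 [[-32.1, -16.3, 0.3], 0.12]
3 [[-33.8, -12.3, 0.3], 0.12]
4 [[-35.1, -8.2, 0.3], 0.12]
5 [[-35.8, -3.9, 0.3], 0.12]
6 [[-36.0, 0.4, 0.3], 0.12]
7 [[-35.7, 4.7, 0.3], 0.12]
8 [[-34.9, 8.9, 0.3], 0.12]
9 [[-33.6, 13.0, 0.3], 0.12]
10 [[-31.7, 17.0, 0.3], 0.12]
11 [[-29.5, 20.6, 0.3], 0.12]
12 [[-26.8, 24.0, 0.3], 0.12]
13 [[-23.7, 27.1, 0.3], 0.12]
14 [[-20.3, 29.7, 0.3], 0.12]
15 [[-16.6, 31.9, 0.3], 0.12]
16 [[-12.7, 33.7, 0.3], 0.12]
17 [[-8.6, 35.0, 0.3], 0.12]
18 [[-4.3, 35.7, 0.3], 0.12]
19 [[0.0, 36.0, 0.3], 0.12]
20 [[1.4, 11.3, 0.1], 0.007]
```

View pics/crop1.png

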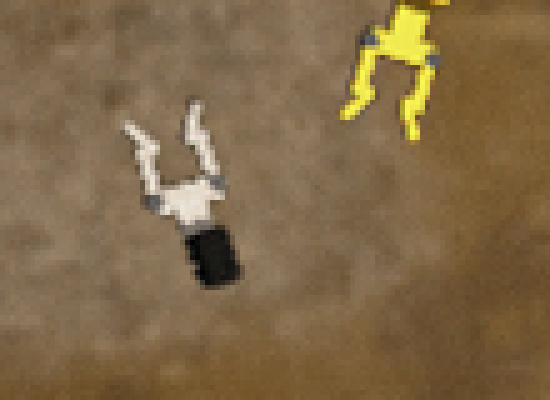

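The crop shows a steel fork with a black tab (crop ~(212,255)), mouth pointing up and slightly left. That's the right one; the look-alike at upper right is yellow.

Call:
carry_out(increments=[[60, [-27, -23, 0], 0.12], [60, [-30, -20, 0], 0.12], [60, [-32, -16, 0], 0.12], [60, [-34, -12, 0], 0.12], [60, [-35, -8, 0], 0.12]])

```text
time_s: 1.17
tool_pos: [0.3009, 0.3056, 0.2543]
eef_rot: [-1.598, -2.703, 0.002]
ft_force: [1.6, 0.2, 0.1]
finger_gap: 0.705
```

Call:
carry_out(increments=[[12, [-36, -4, 0], 0.12], [12, [-36, 0, 0], 0.12], [12, [-36, 5, 0], 0.12], [12, [-35, 9, 0], 0.12], [12, [-34, 13, 0], 0.12]])

```text
time_s: 1.58
tool_pos: [0.3693, 0.1293, 0.2552]
eef_rot: [2.353, 2.081, 0.002]
ft_force: [1.1, -0.2, 0.2]
finger_gap: 0.143
```

```bash
python3 -c "
from h import *
plan([.52,-.20,.25],.28,38)"
```

```text
t 1.58 tcp [0.3693 0.1293 0.2552] yawx 1.4486 zax [ 0.001  0.001 -1.   ] F [ 1.08 -0.2   0.24] gap 12.2 j [ 0.24 -0.34  1.76  0.    1.72  0.36]
0 [[-32.4, 19.9, 0.5], 0.12]
1 [[-29.8, 23.6, 0.5], 0.12]
2 [[-26.7, 27.0, 0.6], 0.12]
3 [[-23.3, 30.0, 0.6], 0.12]
4 [[-19.5, 32.6, 0.6], 0.12]
5 [[-15.5, 34.7, 0.6], 0.12]
6 [[-11.2, 36.3, 0.6], 0.12]
7 [[-6.8, 37.4, 0.6], 0.12]
8 [[-2.3, 37.9, 0.6], 0.12]
9 [[1.2, 20.2, 0.3], 0.089]
```

Call:
carry_out(increments=[[12, [-32, 20, 0], 0.12], [12, [-30, 24, 0], 0.12], [12, [-27, 27, 0], 0.12], [12, [-23, 30, 0], 0.12], [12, [-20, 33, 0], 0.12]])

```text
time_s: 2.0
tool_pos: [0.4484, -0.0545, 0.257]
eef_rot: [2.878, 1.256, 0.011]
ft_force: [0.4, 1.1, 0.5]
finger_gap: 0.14
```

Call:
carry_out(increments=[[12, [-16, 35, 0], 0.12], [12, [-11, 36, 0], 0.12], [12, [-7, 37, 0], 0.12], [12, [-2, 38, 0], 0.12], [12, [1, 20, 0], 0.09]])

```text
time_s: 2.42
tool_pos: [0.5158, -0.2256, 0.2572]
eef_rot: [3.121, 0.351, 0.014]
ft_force: [0.1, 0.6, -0.5]
finger_gap: 0.138
```

```bash
python3 - <<'E'
from h import *
st()
im=imaging.grab_frame('wrist');c=cal('wrist');cv2.imwrite('pics/w1.png',im)
print('campos',-c[2].T@c[3])
for n in ["stand_axis","clip_grip","clip_eye"]:
    for d in pinpoint(n,'wrist'): print(n,round(d['conf'],2),np.round(d['centre'],4))
plan([.541,-.189,.25],.28)
E
```

```text
t 2.42 tcp [ 0.5158 -0.2256  0.2572] yawx 0.2243 zax [ 0.009  0.    -1.   ] F [ 0.06  0.65 -0.51] gap 11.8 j [-0.48  0.15  1.29  0.    1.69  0.87]
campos [ 0.59567977 -0.21032896  0.37551303]
clip_grip 0.97 [ 0.4345 -0.3867  0.0238]
clip_grip 0.67 [ 0.5385 -0.4709  0.0234]
clip_eye 0.85 [ 0.4719 -0.3734  0.0029]
clip_eye 0.59 [ 0.5007 -0.4549  0.0045]
t 2.62 tcp [ 0.5153 -0.2221  0.2575] yawx 0.2337 zax [ 0.008  0.001 -1.   ] F [-0.58  0.48  0.91] gap 12.0 j [-0.48  0.15  1.29  0.01  1.69  0.86]
0 [[26.8, -21.6, 6.4], -0.046]
1 [[6.0, -4.4, 1.4], -0.0]
```

View pics/w1.png

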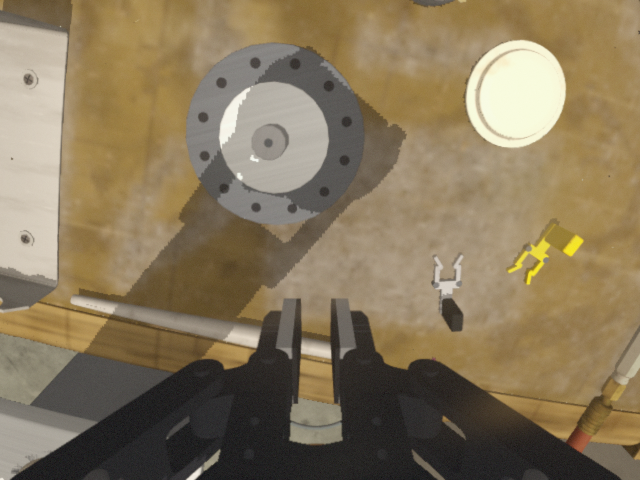

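```bash
python3 - <<'E'
from h import *
f=[('scene0',(252,212)),('top0',(256,236)),('w1',(268,141))]
o=[cv2.resize(cv2.imread(f'pics/{n}.png')[v-25:v+25,u-25:u+25],(260,260),interpolation=3) for n,(u,v) in f]
cv2.imwrite('pics/sp.png',np.hstack(o))
w=cv2.imread('pics/w1.png');cv2.imwrite('pics/clipw.png',cv2.resize(w[245:345,420:480],None,fx=6,fy=6,interpolation=3))
E
```

```text
(no output)
```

View pics/sp.png

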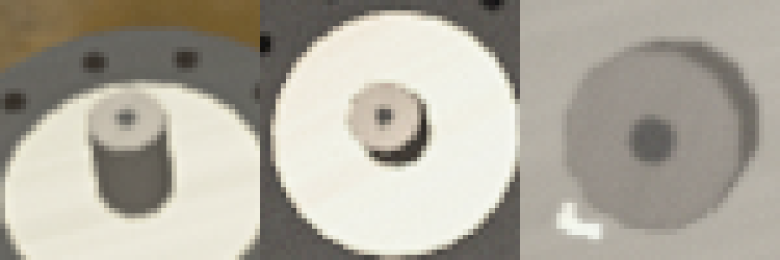

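View pics/clipw.png

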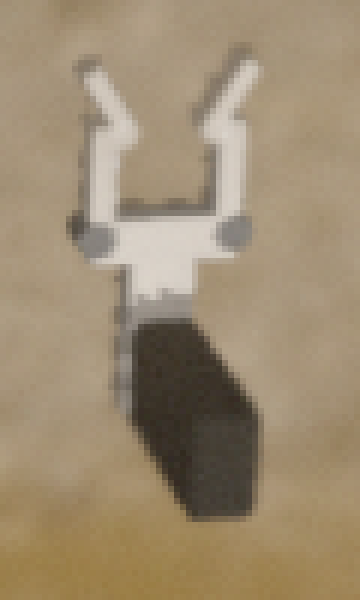

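```bash
python3 - <<'E'
from h import *
from scipy.optimize import least_squares
c=cal('wrist');im=imaging.grab_frame('wrist');cv2.imwrite('pics/w2.png',im);c2=cal('wrist')
print(np.abs(c[3]-c2[3]).max())
np.savez('w2cal.npz',K=c[0],D=c[1],R=c[2],t=c[3])
for n in ["clip_grip","clip_eye","stand"]:
    for d in pinpoint(n,'wrist'): print(n,round(d['conf'],2),np.round(d['centre'],4))
g=im[100:190,220:310]
cv2.imwrite('pics/sp2.png',cv2.resize(np.hstack([im[95:185,225:315],im[255:345,400:490]]),None,fx=4,fy=4,interpolation=3))
E
```

```text
0.00010001199624254387
clip_grip 0.89 [ 0.539  -0.4689  0.0262]
clip_grip 0.72 [ 0.435  -0.3857  0.0259]
clip_eye 0.94 [ 4.745e-01 -3.737e-01  2.000e-04]
clip_eye 0.62 [ 0.4996 -0.4496  0.0044]
stand 0.86 [ 0.5656 -0.1808 -0.0017]
```

View pics/sp2.png

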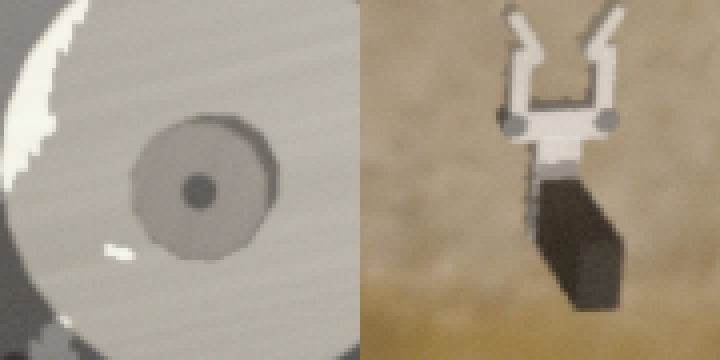

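```bash
python3 - <<'E'
from h import *
from scipy.optimize import least_squares
d=np.load('w2cal.npz');cw=(d['K'],d['D'],d['R'],d['t'])
obs=[(cal('scene'),(250.6,209.1)),(cal('top'),(254.3,232.9)),(cw,(274.4,142.4))]
f=lambda p:np.concatenate([proj(0,p,c)[0]-u for c,u in obs])
r=least_squares(f,[.567,-.18,.1]);print(r.x.round(4),r.fun.round(2))
f2=lambda p:np.concatenate([proj(0,p,c)[0]-u for c,u in obs[1:]])
r=least_squares(f2,[.567,-.18,.1]);print(r.x.round(4),r.fun.round(2))
P=back(0,[(438,257.5),(465,257.5),(438.6,286),(461.3,284.8)],.006,cw);print(P.round(4))
m1=(P[0]+P[1])/2;m2=(P[2]+P[3])/2;e=m1-m2;print(m1,m2,np.arctan2(e[1],e[0]),np.hypot(*e[:2]))
q=P[3]-P[2];print('yaw from pivots',np.arctan2(q[0],-q[1]))
Q=P[1]-P[0];print('yaw from tips',np.arctan2(Q[0],-Q[1]))
print('tab top',back(0,[(455,332),(464.5,332),(464.5,315),(455,315)],.042,cw).round(4))
E
```

```text
[ 0.5676 -0.1814  0.1011] [-0.59  0.56 -0.4  -1.53  0.29  0.42]
[ 0.5668 -0.1804  0.09  ] [-0.27  0.04  0.11  0.01]
[[ 0.486  -0.3565  0.006 ]
 [ 0.4924 -0.3837  0.006 ]
 [ 0.4562 -0.3675  0.006 ]
 [ 0.4628 -0.3905  0.006 ]]
[ 0.48918462 -0.37007495  0.006     ] [ 0.45949782 -0.37901266  0.006     ] 0.29243502229960644 0.03100304966814529
yaw from pivots 0.28240423377243795
yaw from tips 0.23015535691116962
tab top [[ 0.4262 -0.3842  0.042 ]
 [ 0.4283 -0.3936  0.042 ]
 [ 0.4461 -0.3868  0.042 ]
 [ 0.4441 -0.3776  0.042 ]]
```

```bash
python3 -c "
from h import *
plan([.539,-.189,.13],.28,38)"
```

```text
t 2.82 tcp [ 0.5154 -0.2209  0.2584] yawx 0.2352 zax [ 0.01   0.001 -1.   ] F [-0.23 -1.05 -0.49] gap 12.2 j [-0.47  0.15  1.3   0.    1.69  0.86]
0 [[8.2, -7.3, 36.4], -0.045]
1 [[8.6, -6.9, 36.4], -0.0]
2 [[8.6, -6.9, 36.4], -0.0]
3 [[4.6, -3.7, 19.5], -0.0]
```

Call:
carry_out(increments=[[12, [15, -14, 20], -0.045], [12, [14, -13, 30], 0], [12, [0, 0, 30], 0], [12, [0, 0, 25], 0], [12, [0, 0, 10], 0]])

```text
time_s: 3.23
tool_pos: [0.5408, -0.1825, 0.1472]
eef_rot: [3.1, 0.454, 0.035]
ft_force: [-0.1, 0.5, 0.1]
finger_gap: 0.142
```

```bash
python3 -c "
from h import *
plan([.539,-.189,.13],.28,38)"
```

```text
t 3.23 tcp [ 0.5408 -0.1825  0.1472] yawx 0.2912 zax [ 0.023 -0.005 -1.   ] F [-0.06  0.55  0.1 ] gap 12.1 j [-0.39  0.22  1.43  0.    1.46  0.89]
0 [[-4.0, 5.5, 17.2], 0.011]
```

Call:
carry_out(increments=[[12, [-3, 5, 0], 0.01], [12, [0, 0, 5], 0], [12, [0, 0, 5], 0], [12, [0, 0, 5], 0], [12, [0, 0, 0], 0]])

```text
time_s: 3.65
tool_pos: [0.54, -0.1879, 0.1338]
eef_rot: [3.1, 0.441, 0.039]
ft_force: [0.0, 0.3, -0.8]
finger_gap: 0.136
```

```bash
python3 -c "
from h import *
plan([.539,-.189,.13],.28,38)
im=imaging.grab_frame('wrist');cv2.imwrite('pics/w3.png',im)"
```

```text
t 3.65 tcp [ 0.54   -0.1879  0.1338] yawx 0.2827 zax [ 0.026 -0.006 -1.   ] F [ 0.03  0.28 -0.8 ] gap 11.6 j [-0.4   0.24  1.45  0.    1.43  0.89]
0 [[-1.3, 0.7, 3.8], 0.003]
```

View pics/w3.png

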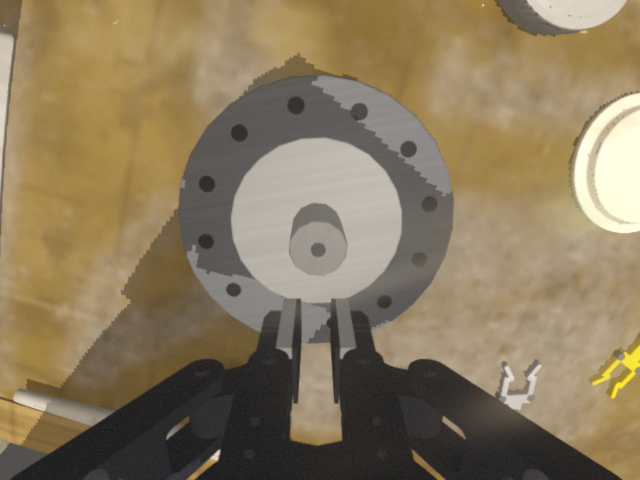

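Call:
carry_out(increments=[[12, [-1, 1, 4], 0], [12, [0, 0, 4], 0], [12, [0, 0, 4], 0], [12, [0, 0, 4], 0], [12, [0, 0, 4], 0]])

```text
time_s: 4.12
tool_pos: [0.5415, -0.1906, 0.1162]
eef_rot: [3.097, 0.44, 0.048]
ft_force: [0.6, 0.1, 0.3]
finger_gap: 0.14
```

Call:
carry_out(increments=[[12, [-2, 0, 3], 0], [12, [-1, 0, 3], 0], [12, [0, 0, 2], 0], [12, [0, 0, 2], 0], [12, [0, 0, 2], 0]])

```text
time_s: 4.53
tool_pos: [0.5382, -0.1914, 0.1015]
eef_rot: [3.098, 0.44, 0.045]
ft_force: [-0.8, -0.2, 0.8]
finger_gap: 0.14
```

Call:
carry_out(increments=[[12, [-0.3, 0, 2], 0], [12, [-0.3, 0, 2], 0], [12, [-0.3, 0, 2], 0], [12, [-0.3, 0, 2], 0], [12, [-0.3, 0, 2], 0]])

```text
time_s: 4.95
tool_pos: [0.5374, -0.1919, 0.0914]
eef_rot: [3.097, 0.44, 0.047]
ft_force: [-1.1, 1.2, 4.5]
finger_gap: 0.142
```

Call:
carry_out(increments=[[12, [0, 0, 1], 0], [12, [0, 0, 1], 0], [12, [0, 0, 1], 0], [12, [0, 0, 1], 0], [12, [0, 0, 1], 0]])

```text
time_s: 5.37
tool_pos: [0.538, -0.1921, 0.0877]
eef_rot: [3.096, 0.44, 0.049]
ft_force: [-1.6, 0.5, 4.2]
finger_gap: 0.142
```

Call:
carry_out(increments=[[12, [0, 0, 1], 0], [12, [0, 0, 1], 0], [12, [0, 0, 1], 0], [12, [0, 0, 1], 0], [12, [0, 0, 1], 0]])

```text
time_s: 5.78
tool_pos: [0.5384, -0.1923, 0.0834]
eef_rot: [3.096, 0.44, 0.05]
ft_force: [-3.8, 2.3, 11.5]
finger_gap: 0.139
```

Call:
carry_out(increments=[[12, [0, 0, 0.3], 0], [12, [0, 0, 0.3], 0], [12, [0, 0, 0.3], 0], [12, [0, 0, 0.3], 0], [12, [0, 0, 0.3], 0]])

```text
time_s: 6.2
tool_pos: [0.5391, -0.1926, 0.0843]
eef_rot: [3.095, 0.44, 0.053]
ft_force: [-1.6, 1.0, 5.8]
finger_gap: 0.141
```

Call:
carry_out(increments=[[12, [0, 0, 0.8], 0], [12, [0, 0, 0.8], 0], [12, [0, 0, 0.8], 0], [12, [0, 0, 0.8], 0], [12, [0, 0, 0.8], 0]])

```text
time_s: 6.62
tool_pos: [0.5403, -0.193, 0.0839]
eef_rot: [3.093, 0.44, 0.057]
ft_force: [-3.8, 1.5, 9.8]
finger_gap: 0.142
```

Call:
carry_out(increments=[[12, [0, 0, 1], 0], [12, [0, 0, 1], 0], [12, [0, 0, 1], 0], [12, [0, 0, 1], 0], [12, [0, 0, 1], 0]])

```text
time_s: 7.03
tool_pos: [0.5419, -0.1936, 0.0838]
eef_rot: [3.09, 0.44, 0.064]
ft_force: [-3.1, 1.5, 10.5]
finger_gap: 0.138
```

Call:
carry_out(increments=[[12, [0, 0, -1], 0], [12, [-1, 0, -2], 0], [12, [-2, 0, -2], 0], [12, [-1, 0, 0], 0], [12, [0, 0, 0], 0]])

```text
time_s: 7.45
tool_pos: [0.5372, -0.1948, 0.0874]
eef_rot: [3.09, 0.44, 0.063]
ft_force: [0.2, -0.4, 0.3]
finger_gap: 0.144
```

```bash
python3 -c "
from h import *
st()"
```

```text
t 7.45 tcp [ 0.5372 -0.1948  0.0874] yawx 0.2834 zax [ 0.042 -0.013 -0.999] F [ 0.17 -0.41  0.31] gap 12.3 j [-0.41  0.27  1.5   0.    1.32  0.87]
```

Call:
carry_out(increments=[[12, [0, 0, 1], 0], [12, [0, 0, 1], 0], [12, [0, 0, 1], 0], [12, [0, 0, 1.4], 0], [12, [0, 0, 1.4], 0]])

```text
time_s: 7.87
tool_pos: [0.5376, -0.1952, 0.0834]
eef_rot: [3.09, 0.44, 0.063]
ft_force: [-3.4, 2.1, 11.2]
finger_gap: 0.141
```

Call:
carry_out(increments=[[12, [0, 0, 1.4], 0], [12, [0, 0, 1.4], 0], [12, [0, 0, 1.4], 0], [12, [0, 0, 1.4], 0], [12, [0, 0, 1.4], 0]])

```text
time_s: 8.28
tool_pos: [0.5401, -0.196, 0.0839]
eef_rot: [3.086, 0.44, 0.073]
ft_force: [-4.5, 1.4, 9.7]
finger_gap: 0.136
```

Call:
carry_out(increments=[[12, [-3, 0, -20], 0], [30, [-10, 0, -38], 0], [30, [-10, 0, -38], 0], [30, [0, 0, -20], 0], [30, [0, 0, 0], 0]])

```text
time_s: 8.7
tool_pos: [0.5102, -0.1999, 0.2003]
eef_rot: [3.089, 0.442, 0.064]
ft_force: [0.4, -0.0, 0.1]
finger_gap: 0.35
```

```bash
python3 -c "
from h import *
im=imaging.grab_frame('wrist');cv2.imwrite('pics/w4.png',im)
plan([.436,-.3855,.12],.28,36)"
```

```text
t 8.75 tcp [ 0.51   -0.1998  0.1985] yawx 0.2845 zax [ 0.042 -0.014 -0.999] F [-0.35 -0.53  0.48] gap 30.1 j [-0.44  0.11  1.46  0.01  1.53  0.84]
0 [[-21.1, 26.1, 13.0], 0.004]
1 [[-21.0, 26.2, 13.1], -0.0]
2 [[-21.0, 26.2, 13.1], -0.0]
3 [[-21.0, 26.2, 13.1], -0.0]
4 [[-21.0, 26.2, 13.1], -0.0]
5 [[-20.3, 25.3, 12.6], -0.0]
```

View pics/w4.png

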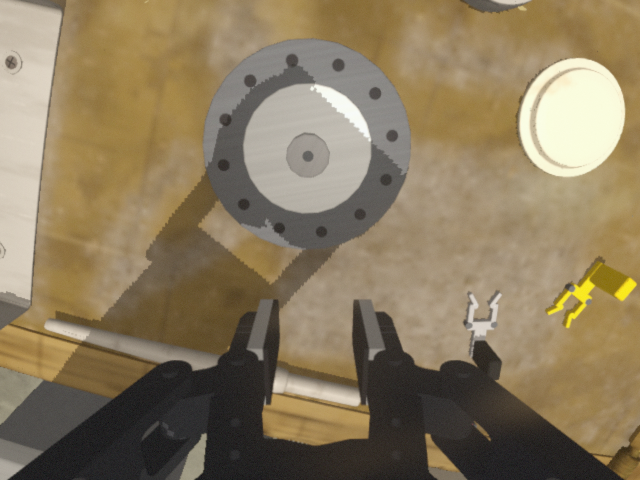

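Call:
carry_out(increments=[[34, [-21, 26, 10], 0], [34, [-21, 26, 10], 0], [34, [-21, 26, 10], 0], [34, [-21, 26, 5], 0], [34, [-21, 26, 5], 0]])

```text
time_s: 9.17
tool_pos: [0.448, -0.3531, 0.1497]
eef_rot: [3.094, 0.461, 0.06]
ft_force: [-0.0, -0.5, 0.4]
finger_gap: 0.398
```

```bash
python3 -c "
from h import *
plan([.436,-.3855,.12],.28,36)"
```

```text
t 9.17 tcp [ 0.448  -0.3531  0.1497] yawx 0.2964 zax [ 0.04  -0.007 -0.999] F [-0.02 -0.47  0.45] gap 34.0 j [-0.74  0.21  1.44  0.02  1.45  0.53]
0 [[-17.4, 21.3, 23.3], 0.016]
1 [[-4.5, 5.7, 6.2], -0.0]
```

Call:
carry_out(increments=[[34, [-16, 20, 20], 0.015], [34, [-6, 7, 10], 0], [34, [0, 0, 5], 0], [34, [0, 0, 0], 0], [34, [0, 0, 0], 0]])

```text
time_s: 9.58
tool_pos: [0.4306, -0.388, 0.1023]
eef_rot: [3.11, 0.43, 0.047]
ft_force: [0.8, 0.3, 0.2]
finger_gap: 0.402
```

```bash
python3 -c "
from h import *
im=imaging.grab_frame('wrist');cv2.imwrite('pics/w5.png',im)
plan([.436,-.3855,.05],.28,36)
s,R=st(0);tip=s['tool_pos']+R[:,2]*.025
print(proj('wrist',[s['tool_pos']+R[:,2]*.006,tip,[.436,-.3855,.042],[.4715,-.3753,.006]]))
for n in ['clip_grip','clip_eye']:
  for d in pinpoint(n,'wrist'): print(n,round(d['conf'],2),np.round(d['centre'],4))
"
```

```text
t 9.63 tcp [ 0.4307 -0.3877  0.1024] yawx 0.2753 zax [ 0.03   0.003 -1.   ] F [-1.42  1.03 -0.14] gap 33.9 j [-0.81  0.29  1.45  0.02  1.39  0.48]
0 [[2.8, -0.7, 35.9], -0.005]
1 [[1.3, -0.3, 16.6], -0.0]
[[314.19298468 344.03142965]
 [314.38538037 317.85285696]
 [312.61090794 274.26931952]
 [312.2896343  187.4305377 ]]
clip_grip 0.89 [ 0.3233 -0.4334  0.027 ]
clip_grip 0.85 [ 0.5383 -0.4686  0.0238]
clip_grip 0.79 [ 0.4353 -0.3829  0.0272]
clip_eye 0.93 [ 0.3473 -0.4035  0.0028]
clip_eye 0.74 [ 0.4962 -0.4538  0.0057]
clip_eye 0.62 [ 0.4738 -0.3776  0.004 ]
```

View pics/w5.png

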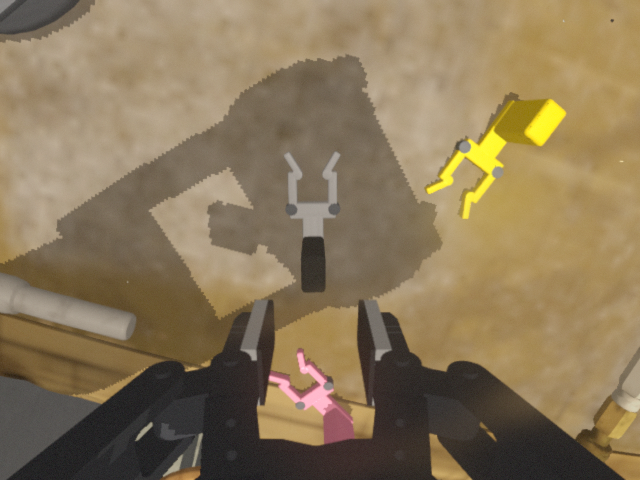

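Call:
carry_out(increments=[[34, [2, 0, 20], 0], [34, [1, 0, 15], 0], [34, [0, 0, 10], 0], [34, [0, 0, 6], 0], [34, [0, 0, 0], 0]])

```text
time_s: 10.15
tool_pos: [0.4409, -0.386, 0.0574]
eef_rot: [3.097, 0.44, 0.06]
ft_force: [0.1, 0.5, 0.1]
finger_gap: 0.398
```

```bash
python3 -c "
from h import *
im=imaging.grab_frame('wrist');cv2.imwrite('pics/w6.png',im)
plan([.436,-.3855,.033],.28,36)
s,R=st(0);tip=s['tool_pos']+R[:,2]*.025
print(proj('wrist',[s['tool_pos']+R[:,2]*.006,tip,[.436,-.3855,.042],[.4715,-.3753,.006]]))
"
```

```text
t 10.2 tcp [ 0.441  -0.3863  0.0581] yawx 0.2824 zax [ 0.04  -0.008 -0.999] F [0.43 0.85 0.14] gap 34.1 j [-0.79  0.35  1.47  0.02  1.29  0.49]
0 [[-5.5, -2.6, 24.9], 0.002]
[[314.14409581 344.08020734]
 [314.339814   317.89612438]
 [308.08748688 341.0324763 ]
 [307.76573073 227.02175369]]
```

View pics/w6.png

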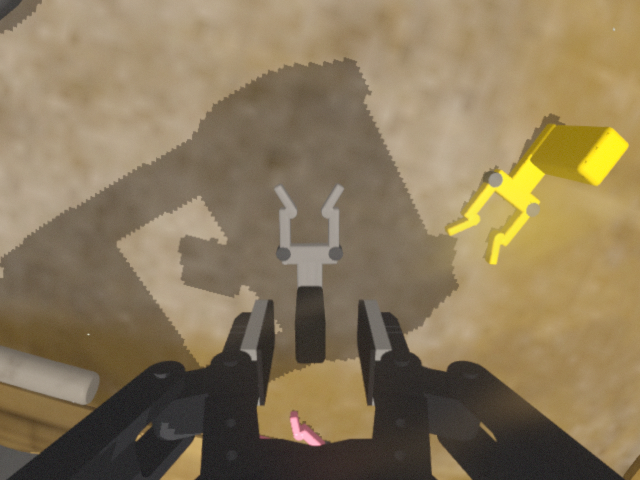

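Call:
carry_out(increments=[[34, [-4, -2, 9], 0], [34, [-1.5, 0, 8], 0], [34, [-0.5, 0, 5], 0], [34, [0, 0, 3], 0], [34, [0, 0, 0], 0]])

```text
time_s: 10.62
tool_pos: [0.436, -0.3871, 0.0331]
eef_rot: [3.093, 0.439, 0.065]
ft_force: [-0.6, 0.1, -0.5]
finger_gap: 0.398
```

```bash
python3 -c "
from h import *
im=imaging.grab_frame('wrist');cv2.imwrite('pics/w7.png',im)
plan([.436,-.3855,.032],.28,36)
"
```

```text
t 10.67 tcp [ 0.436  -0.3872  0.0334] yawx 0.2826 zax [ 0.043 -0.011 -0.999] F [ 0.42 -0.11 -0.16] gap 33.8 j [-0.8   0.37  1.49  0.02  1.24  0.48]
0 [[0.4, -1.7, 1.4], 0.003]
```

View pics/w7.png

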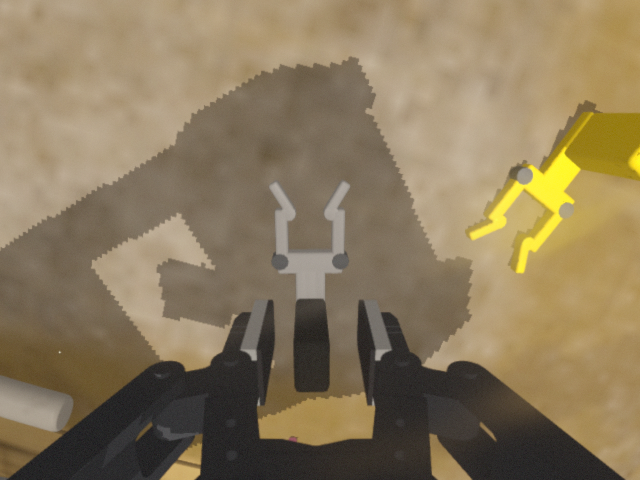

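Call:
carry_out(increments=[[22, [0, 0, 0], 0], [10, [0, 0, 0], 0], [0, [0, 0, 0], 0], [0, [0, 0, 0], 0], [0, [0, 0, 0], 0]])

```text
time_s: 11.08
tool_pos: [0.4363, -0.3876, 0.0342]
eef_rot: [3.092, 0.439, 0.066]
ft_force: [-0.8, -0.1, -1.1]
finger_gap: 0.132
```

Call:
carry_out(increments=[[0, [0, 0, 0], 0], [0, [0, 0, 0], 0], [0, [0, 0, -3], 0], [0, [0, 0, -8], 0], [0, [0, 0, -8], 0]])

```text
time_s: 11.5
tool_pos: [0.4347, -0.3864, 0.0524]
eef_rot: [3.095, 0.44, 0.062]
ft_force: [0.6, 0.2, 0.4]
finger_gap: 0.131
```

```bash
python3 -c "
from h import *
im=imaging.grab_frame('wrist');cv2.imwrite('pics/w8.png',im)
st()
"
```

```text
t 11.55 tcp [ 0.4353 -0.3872  0.0546] yawx 0.2826 zax [ 0.043 -0.011 -0.999] F [ 1.51 -1.13  1.45] gap 11.3 j [-0.8   0.34  1.49  0.02  1.28  0.48]
```

View pics/w8.png

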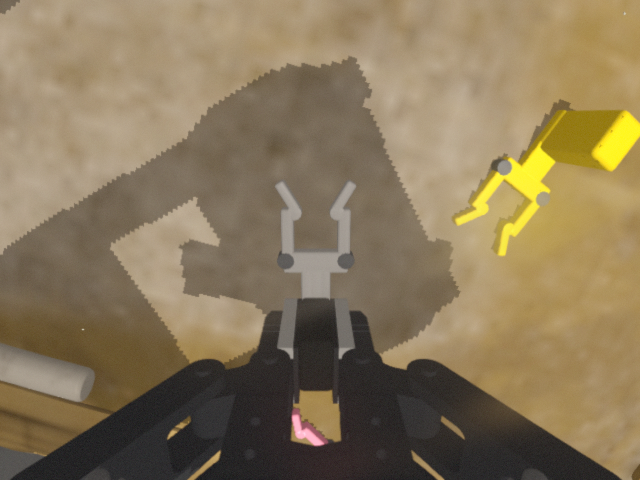

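```bash
python3 -c "
from h import *
s,R=st(0);c=cal('wrist')
P=back(0,[(286,261),(345,261),(278,184),(352,184)],s['tool_pos'][2]-.0342+.006,c);
for p in P: print((R.T@(p-s['tool_pos'])*1000).round(1))
plan([.489,-.203,.14],.2826,36)
"
```

```text
[ 23.6 -11.3  28.9]
[23.4 12.3 29.4]
[ 54.5 -13.7  30. ]
[54.3 14.4 30.7]
t 11.55 tcp [ 0.4353 -0.3872  0.0546] yawx 0.2826 zax [ 0.043 -0.011 -0.999] F [ 1.51 -1.13  1.45] gap 11.3 j [-0.8   0.34  1.49  0.02  1.28  0.48]
0 [[18.2, -27.4, -14.6], 0.0]
1 [[18.2, -27.4, -14.6], -0.0]
2 [[18.2, -27.4, -14.6], -0.0]
3 [[18.2, -27.4, -14.6], -0.0]
4 [[18.2, -27.4, -14.6], -0.0]
5 [[15.2, -22.9, -12.2], -0.0]
```

Call:
carry_out(increments=[[0, [10, -20, -25], 0], [0, [18, -27, -20], 0], [0, [18, -27, -20], 0], [0, [18, -27, -15], 0], [0, [18, -27, -8], 0]])

```text
time_s: 11.97
tool_pos: [0.4736, -0.2405, 0.1471]
eef_rot: [3.094, 0.423, 0.065]
ft_force: [0.4, -0.1, -0.3]
finger_gap: 0.131
```

```bash
python3 -c "
from h import *
plan([.489,-.203,.135],.2826,36)
"
```

```text
t 11.97 tcp [ 0.4736 -0.2405  0.1471] yawx 0.2725 zax [ 0.043 -0.012 -0.999] F [ 0.4  -0.1  -0.34] gap 11.2 j [-0.55  0.1   1.57  0.01  1.43  0.75]
0 [[20.8, -27.5, 10.4], -0.01]
1 [[3.7, -4.8, 1.8], -0.0]
```

Call:
carry_out(increments=[[0, [18, -20, 5], -0.01], [0, [6, -12, 5], 0], [0, [0, 0, 0], 0], [0, [0, 0, 0], 0], [0, [0, 0, 0], 0]])

```text
time_s: 12.38
tool_pos: [0.4926, -0.1972, 0.1454]
eef_rot: [3.084, 0.45, 0.083]
ft_force: [-0.9, 0.4, -0.9]
finger_gap: 0.129
```

```bash
python3 - <<'E'
from h import *
c=cal('wrist');im=imaging.grab_frame('wrist');cv2.imwrite('pics/w9.png',im)
np.savez('w9cal.npz',K=c[0],D=c[1],R=c[2],t=c[3])
s,R=st()
print(proj(0,[[.567,-.181,.1045],s['tool_pos']+R@[.0355,.0004,.03]],c))
E
```

```text
t 12.43 tcp [ 0.4926 -0.1975  0.1455] yawx 0.29 zax [ 0.056 -0.016 -0.998] F [-0.9  -0.8  -0.46] gap 11.1 j [-0.46  0.09  1.58  0.01  1.41  0.82]
[[325.27379233 129.26283447]
 [316.14027261 232.10061352]]
```

View pics/w9.png

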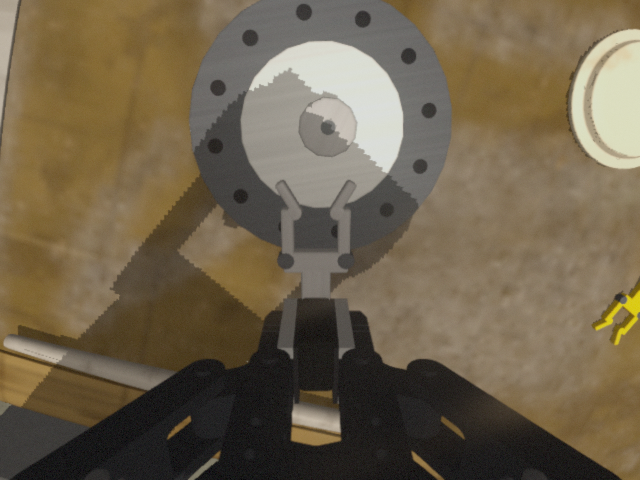

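```bash
python3 - <<'E'
from h import *
d=np.load('w9cal.npz');c=(d['K'],d['D'],d['R'],d['t'])
s,R=st(0)
p=back(0,[(328,127)],.1045,c)[0];print(p)
# level yaw frame
y=np.arctan2(R[1,0],R[0,0]);u=np.array([np.cos(y),np.sin(y),0]);v=np.array([R[0,1],R[1,1],0])
for q in ([p[0],p[1],0],[.567,-.181,0]):
    e=np.array(q)-s['tool_pos']; print('fwd',e@u*1000,'lat',e@v*1000)
E
```

```text
[ 0.56815675 -0.1817895   0.1045    ]
fwd 76.94355737386967 lat 6.4336976283707745
fwd 76.06088140159888 lat 5.348303672511131
```

Call:
carry_out(increments=[[0, [-3, 5, 8], 0], [0, [-1, 1, 10], 0], [0, [-0.5, 0, 10], 0], [0, [-0.5, 0, 5], 0], [0, [0, 0, 0], 0]])

```text
time_s: 12.85
tool_pos: [0.4896, -0.2097, 0.1083]
eef_rot: [3.085, 0.44, 0.08]
ft_force: [0.4, 0.4, -0.7]
finger_gap: 0.132
```

```bash
python3 - <<'E'
from h import *
c=cal('wrist');im=imaging.grab_frame('wrist');cv2.imwrite('pics/w10.png',im)
s,R=st()
y=np.arctan2(R[1,0],R[0,0]);u=np.array([np.cos(y),np.sin(y),0]);v=np.array([R[0,1],R[1,1],0])
for q in ([.568,-.1815,0],[.567,-.181,0]):
    e=np.array(q)-s['tool_pos']; print('fwd',e@u*1000,'lat',e@v*1000)
E
```

```text
t 12.9 tcp [ 0.4896 -0.2096  0.1086] yawx 0.2845 zax [ 0.054 -0.017 -0.998] F [ 0.17 -0.54 -0.75] gap 10.9 j [-0.48  0.13  1.61  0.01  1.34  0.81]
fwd 83.13157862033201 lat -5.063694715837804
fwd 82.31207896793077 lat -5.822632898153477
```

View pics/w10.png

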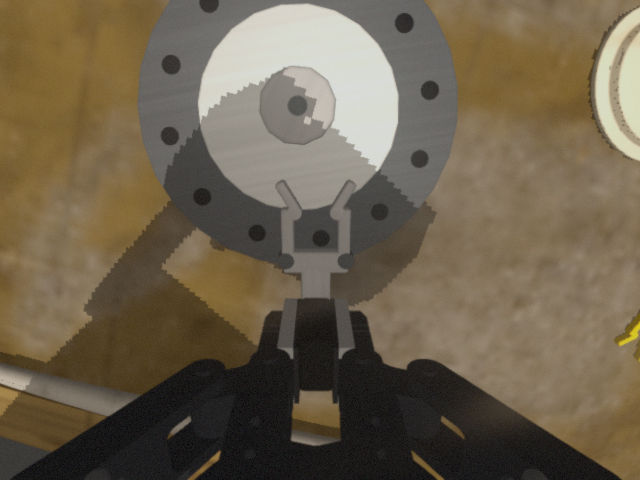

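Call:
carry_out(increments=[[0, [0, -3, 0], 0], [0, [0, 0, 0], 0], [0, [0, 0, 0], 0], [0, [0, 0, 0], 0], [0, [0, 0, 0], 0]])

```text
time_s: 13.32
tool_pos: [0.4891, -0.2064, 0.1092]
eef_rot: [3.084, 0.441, 0.082]
ft_force: [-0.9, 0.2, -1.2]
finger_gap: 0.136
```

```bash
cat >> h.py <<'E'
def rel():
    s,R=st()
    y=np.arctan2(R[1,0],R[0,0]);u=np.array([np.cos(y),np.sin(y),0]);v=np.array([np.sin(y),-np.cos(y),0])
    for q in ([.568,-.1815,0],[.567,-.181,0]):
        e=np.array(q)-s['tool_pos']; print('fwd %.1f lat %.1f tilt fwd %.4f lat %.4f'%(e@u*1000,e@v*1000,R[:,2]@u,R[:,2]@v))
E
python3 - <<'E'
from h import *
rel()
E
```

```text
t 13.32 tcp [ 0.4891 -0.2064  0.1092] yawx 0.2847 zax [ 0.055 -0.017 -0.998] F [-0.87  0.25 -1.21] gap 11.6 j [-0.47  0.13  1.62  0.01  1.34  0.81]
fwd 82.7 lat -1.8 tilt fwd 0.0484 lat 0.0321
fwd 81.9 lat -2.5 tilt fwd 0.0484 lat 0.0321
```

Call:
carry_out(increments=[[0, [0, -3, 0], 0], [0, [0, 0, 2], 0], [0, [0, 0, 2], 0], [0, [0, 0, 2], 0], [0, [0, 0, 2], 0]])

```text
time_s: 13.73
tool_pos: [0.4893, -0.2034, 0.1018]
eef_rot: [3.083, 0.441, 0.085]
ft_force: [-0.3, 0.5, -1.7]
finger_gap: 0.13
```

```bash

python3 - <<'E'
from h import *
c=cal('wrist');im=imaging.grab_frame('wrist');cv2.imwrite('pics/w11.png',im)
rel();s,R=st(0)
e=s['tool_pos']+R@[.0355,.0004,.03];print('eye',e)
print(proj(0,[[.567,-.181,.1045],[.568,-.1815,.1045],e],c))
E
```

```text
t 13.78 tcp [ 0.4891 -0.2033  0.1012] yawx 0.2852 zax [ 0.057 -0.018 -0.998] F [-0.83  0.56 -1.57] gap 11.4 j [-0.47  0.13  1.63  0.01  1.32  0.82]
fwd 81.8 lat 1.3 tilt fwd 0.0497 lat 0.0333
fwd 81.0 lat 0.5 tilt fwd 0.0497 lat 0.0333
eye [ 0.52495482 -0.19422616  0.07306298]
[[314.7214509  112.61985594]
 [317.33915547 109.70540287]
 [314.75940918 231.92491469]]
```

View pics/w11.png

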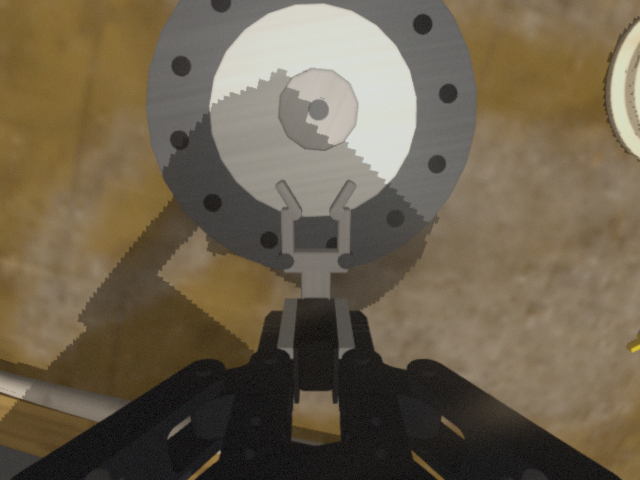

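Call:
carry_out(increments=[[0, [1, 0, 1.5], 0], [0, [1, 0, 1], 0], [0, [1, 0, 1], 0], [0, [0, 0, 1], 0], [0, [0, 0, 0.7], 0]])

```text
time_s: 14.2
tool_pos: [0.4925, -0.2025, 0.0953]
eef_rot: [3.084, 0.441, 0.083]
ft_force: [0.1, 0.5, -1.2]
finger_gap: 0.131
```

Call:
carry_out(increments=[[0, [0, 0, 0.7], 0], [0, [0, 0, 0.7], 0], [0, [0, 0, 0.7], 0], [0, [0, 0, 0.7], 0], [0, [0, 0, 0.7], 0]])

```text
time_s: 14.62
tool_pos: [0.4932, -0.2028, 0.0921]
eef_rot: [3.083, 0.441, 0.085]
ft_force: [-0.5, -0.9, 3.4]
finger_gap: 0.136
```

Call:
carry_out(increments=[[0, [0, 0, -1.2], 0], [0, [2, 0, 0], 0], [0, [3, 0, 0.1], 0], [0, [3, 0, 0.1], 0], [0, [0, 0, 0], 0]])

```text
time_s: 15.03
tool_pos: [0.5014, -0.2003, 0.0936]
eef_rot: [3.083, 0.441, 0.085]
ft_force: [-1.1, -0.6, -1.0]
finger_gap: 0.127
```

```bash

python3 - <<'E'
from h import *
c=cal('wrist');im=imaging.grab_frame('wrist');cv2.imwrite('pics/w12.png',im)
im=imaging.grab_frame('scene');cv2.imwrite('pics/s12.png',cv2.resize(im[170:290,190:350],None,fx=4,fy=4,interpolation=3))
rel();s,R=st(0)
e=s['tool_pos']+R@[.0355,.0004,.03];print('eye',e)
E
```

```text
t 15.13 tcp [ 0.5011 -0.2004  0.0935] yawx 0.2848 zax [ 0.057 -0.018 -0.998] F [ 0.5  -0.48 -1.61] gap 10.9 j [-0.45  0.17  1.61  0.01  1.3   0.83]
fwd 69.5 lat 0.7 tilt fwd 0.0500 lat 0.0336
fwd 68.7 lat -0.1 tilt fwd 0.0500 lat 0.0336
eye [ 0.53693902 -0.19136276  0.06531335]
```

View pics/w12.png

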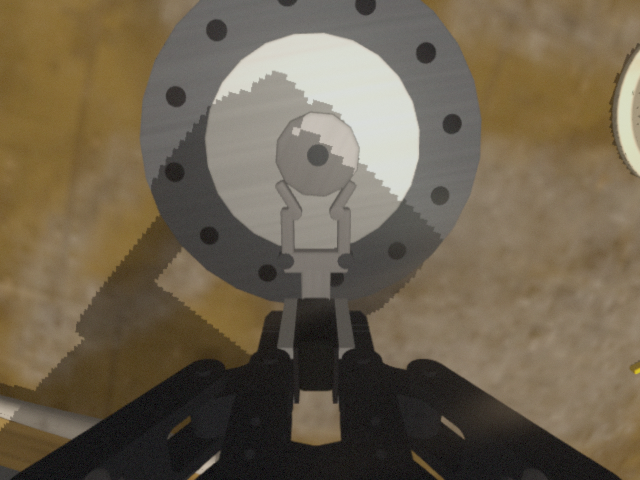

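View pics/s12.png

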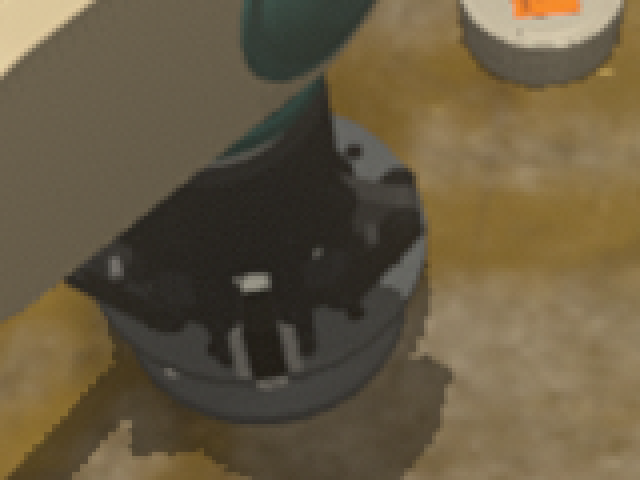

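Call:
carry_out(increments=[[0, [2, 0, 0.1], 0], [0, [2, 0, 0.1], 0], [0, [2, 0, 0.1], 0], [0, [2, 0, 0.1], 0], [0, [2, 0, 0.1], 0]])

```text
time_s: 15.55
tool_pos: [0.5112, -0.1973, 0.0931]
eef_rot: [3.083, 0.44, 0.084]
ft_force: [-0.2, -0.3, -1.0]
finger_gap: 0.129
```

```bash

python3 - <<'E'
from h import *
rel()
E
```

```text
t 15.55 tcp [ 0.5112 -0.1973  0.0931] yawx 0.2845 zax [ 0.057 -0.018 -0.998] F [-0.15 -0.27 -0.99] gap 11.0 j [-0.44  0.19  1.58  0.01  1.31  0.85]
fwd 59.0 lat 0.7 tilt fwd 0.0494 lat 0.0331
fwd 58.2 lat -0.0 tilt fwd 0.0494 lat 0.0331
```

Call:
carry_out(increments=[[0, [1.2, 0, 0], 0], [0, [1.2, 0, 0], 0], [0, [1.2, 0, 0], 0], [0, [1.2, 0, 0], 0], [0, [1.2, 0, 0], 0]])

```text
time_s: 15.97
tool_pos: [0.5175, -0.1953, 0.0933]
eef_rot: [3.084, 0.441, 0.082]
ft_force: [-2.0, 1.8, -0.8]
finger_gap: 0.132
```

```bash

python3 - <<'E'
from h import *
rel()
E
```

```text
t 15.97 tcp [ 0.5175 -0.1953  0.0933] yawx 0.2848 zax [ 0.056 -0.017 -0.998] F [-2.01  1.77 -0.77] gap 11.3 j [-0.43  0.21  1.57  0.01  1.31  0.85]
fwd 52.3 lat 1.0 tilt fwd 0.0487 lat 0.0324
fwd 51.5 lat 0.2 tilt fwd 0.0487 lat 0.0324
```

Call:
carry_out(increments=[[0, [1.2, -0.3, 0], 0], [0, [1.2, 0, 0], 0], [0, [1.2, 0, 0], 0], [0, [1.2, 0, 0], 0], [0, [1.2, 0, 0], 0]])

```text
time_s: 16.38
tool_pos: [0.5196, -0.1947, 0.093]
eef_rot: [3.084, 0.439, 0.064]
ft_force: [-7.2, -1.5, 2.7]
finger_gap: 0.135
```

```bash

python3 - <<'E'
from h import *
rel()
E
```

```text
t 16.38 tcp [ 0.5196 -0.1947  0.093 ] yawx 0.2833 zax [ 0.044 -0.019 -0.999] F [-7.19 -1.46  2.65] gap 11.5 j [-0.43  0.22  1.55  0.    1.32  0.86]
fwd 50.2 lat 0.8 tilt fwd 0.0368 lat 0.0310
fwd 49.4 lat 0.1 tilt fwd 0.0368 lat 0.0310
```

Call:
carry_out(increments=[[0, [1.4, 0, 0], 0], [0, [1.4, 0, 0], 0], [0, [1.4, 0, 0], 0], [0, [1.4, 0, 0], 0], [0, [1.4, 0, 0], 0]])

```text
time_s: 16.8
tool_pos: [0.522, -0.1942, 0.0936]
eef_rot: [3.086, 0.436, 0.043]
ft_force: [-5.9, 0.3, 3.8]
finger_gap: 0.134
```

```bash

python3 - <<'E'
from h import *
rel()
E
```

```text
t 16.8 tcp [ 0.522  -0.1942  0.0936] yawx 0.2812 zax [ 0.031 -0.021 -0.999] F [-5.93  0.27  3.81] gap 11.5 j [-0.42  0.23  1.54 -0.01  1.34  0.87]
fwd 47.8 lat 0.6 tilt fwd 0.0240 lat 0.0283
fwd 46.9 lat -0.2 tilt fwd 0.0240 lat 0.0283
```

Call:
carry_out(increments=[[0, [1.8, 0, -0.1], 0], [0, [1.8, 0, -0.1], 0], [0, [1.8, 0, -0.1], 0], [0, [1.8, 0, -0.1], 0], [0, [1.8, 0, -0.1], 0]])

```text
time_s: 17.22
tool_pos: [0.5301, -0.1917, 0.0945]
eef_rot: [3.087, 0.435, 0.039]
ft_force: [2.0, 1.3, -0.5]
finger_gap: 0.13
```

```bash

python3 - <<'E'
from h import *
rel()
im=imaging.grab_frame('wrist');cv2.imwrite('pics/w13.png',im)
E
```

```text
t 17.22 tcp [ 0.5301 -0.1917  0.0945] yawx 0.2804 zax [ 0.028 -0.02  -0.999] F [ 2.05  1.29 -0.51] gap 11.1 j [-0.41  0.25  1.51 -0.01  1.35  0.88]
fwd 39.2 lat 0.7 tilt fwd 0.0217 lat 0.0270
fwd 38.4 lat -0.0 tilt fwd 0.0217 lat 0.0270
```

View pics/w13.png

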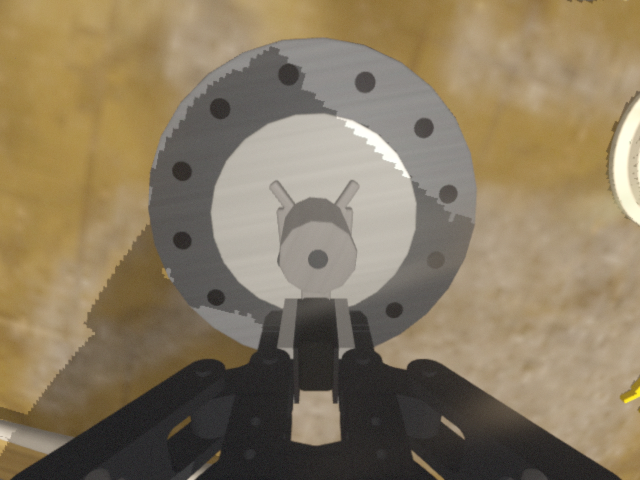

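Call:
carry_out(increments=[[0, [1.2, 0, 0.2], 0], [0, [1.2, 0, 0.2], 0], [0, [1.2, 0, 0.2], 0], [0, [1.2, 0, 0.2], 0], [0, [1.2, 0, 0.1], 0]])

```text
time_s: 17.68
tool_pos: [0.5337, -0.191, 0.0939]
eef_rot: [3.086, 0.435, 0.025]
ft_force: [-8.6, -0.1, 5.7]
finger_gap: 0.132
```

```bash

python3 - <<'E'
from h import *
rel()
E
```

```text
t 17.68 tcp [ 0.5337 -0.191   0.0939] yawx 0.28 zax [ 0.019 -0.022 -1.   ] F [-8.61 -0.11  5.65] gap 11.3 j [-0.4   0.26  1.5  -0.01  1.35  0.89]
fwd 35.6 lat 0.3 tilt fwd 0.0124 lat 0.0266
fwd 34.8 lat -0.4 tilt fwd 0.0124 lat 0.0266
```

Call:
carry_out(increments=[[0, [1.4, 0, 0], 0], [0, [1.5, 0, 0], 0], [0, [1.5, 0, 0], 0], [0, [0, 0, 0], 0], [0, [0, 0, 0], 0]])

```text
time_s: 18.1
tool_pos: [0.5338, -0.191, 0.0947]
eef_rot: [3.088, 0.432, 0.005]
ft_force: [-0.9, 0.8, 0.2]
finger_gap: 0.129
```

```bash

python3 - <<'E'
from h import *
rel()
im=imaging.grab_frame('wrist');cv2.imwrite('pics/w14.png',im)
E
```

```text
t 18.1 tcp [ 0.5338 -0.191   0.0947] yawx 0.2782 zax [ 0.006 -0.023 -1.   ] F [-0.91  0.84  0.16] gap 11.0 j [-0.4   0.27  1.49 -0.02  1.37  0.9 ]
fwd 35.5 lat 0.2 tilt fwd -0.0002 lat 0.0236
fwd 34.7 lat -0.5 tilt fwd -0.0002 lat 0.0236
```

View pics/w14.png

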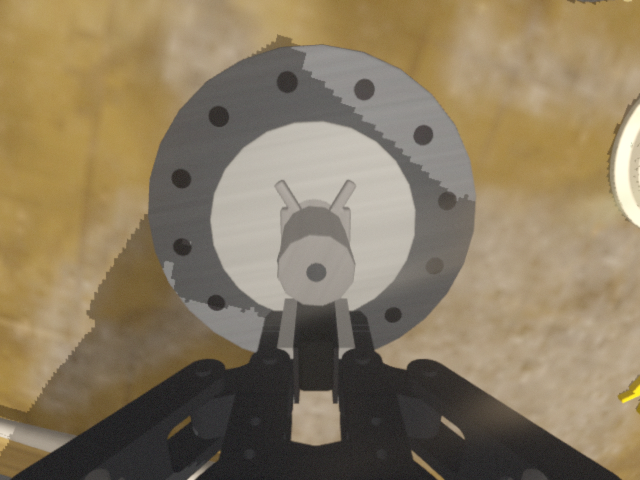

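Call:
carry_out(increments=[[16, [0, 0, 0], 0], [20, [0, 0, 0], 0], [26, [0, 0, 0], 0], [26, [0, 0, 0], 0], [26, [0, 0, 0], 0]])

```text
time_s: 18.57
tool_pos: [0.5345, -0.1916, 0.0947]
eef_rot: [3.086, 0.432, 0.007]
ft_force: [-0.1, -0.7, 0.4]
finger_gap: 0.305
```

```bash

python3 - <<'E'
from h import *
rel()
im=imaging.grab_frame('wrist');cv2.imwrite('pics/w15.png',im)
E
```

```text
t 18.57 tcp [ 0.5345 -0.1916  0.0947] yawx 0.2782 zax [ 0.008 -0.024 -1.   ] F [-0.06 -0.73  0.35] gap 26.0 j [-0.4   0.27  1.49 -0.02  1.37  0.9 ]
fwd 35.0 lat -0.5 tilt fwd 0.0012 lat 0.0258
fwd 34.1 lat -1.2 tilt fwd 0.0012 lat 0.0258
```

View pics/w15.png

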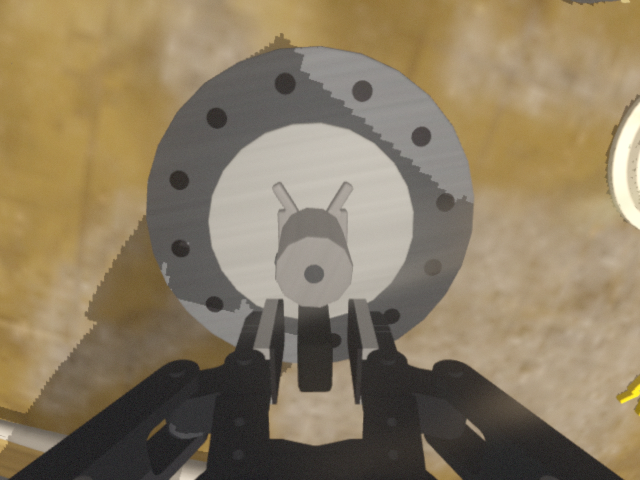

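Call:
carry_out(increments=[[30, [0, 0, -10], 0], [30, [0, 0, -15], 0], [30, [0, 0, -20], 0], [30, [-10, 0, -25], 0], [30, [0, 0, 0], 0]])

```text
time_s: 19.03
tool_pos: [0.5235, -0.1922, 0.1684]
eef_rot: [3.087, 0.433, 0.003]
ft_force: [-0.1, 0.0, 1.3]
finger_gap: 0.35
```

```bash

python3 - <<'E'
from h import *
rel()
c=cal('wrist');im=imaging.grab_frame('wrist');cv2.imwrite('pics/w16.png',im)
np.savez('w16cal.npz',K=c[0],D=c[1],R=c[2],t=c[3])
for n in ['clip_grip','clip_eye','stand_axis']:
  for d in pinpoint(n,'wrist'): print(n,round(d['conf'],2),np.round(d['centre'],4))
E
```

```text
t 19.03 tcp [ 0.5235 -0.1922  0.1684] yawx 0.2785 zax [ 0.005 -0.023 -1.   ] F [-0.13  0.01  1.29] gap 29.9 j [-0.41  0.18  1.44 -0.02  1.51  0.88]
fwd 45.8 lat 1.9 tilt fwd -0.0013 lat 0.0240
fwd 44.9 lat 1.2 tilt fwd -0.0013 lat 0.0240
clip_grip 0.76 [ 0.5305 -0.1904  0.0893]
```

View pics/w16.png

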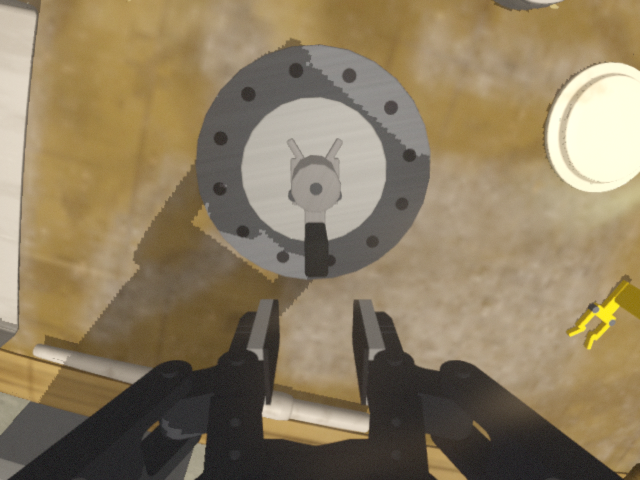

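Call:
carry_out(increments=[[0, [8, 0, 5], 0], [0, [0, 0, 5], 0], [0, [0, 0, 5], 0], [0, [0, 0, 5], 0], [0, [0, 0, 0], 0]])

```text
time_s: 19.65
tool_pos: [0.5293, -0.1878, 0.1345]
eef_rot: [3.097, 0.436, -0.02]
ft_force: [-0.3, 0.7, 1.1]
finger_gap: -0.002
```

```bash

python3 - <<'E'
from h import *
im=imaging.grab_frame('wrist');cv2.imwrite('pics/w17.png',im)
plan([.531,-.191,.131],.2785)
E
```

```text
t 19.7 tcp [ 0.5293 -0.1879  0.1349] yawx 0.2794 zax [-0.01  -0.016 -1.   ] F [ 0.18 -0.37 -0.16] gap 0.4 j [-0.4   0.23  1.45 -0.02  1.46  0.9 ]
0 [[0.8, 3.4, 4.0], 0.001]
```

View pics/w17.png

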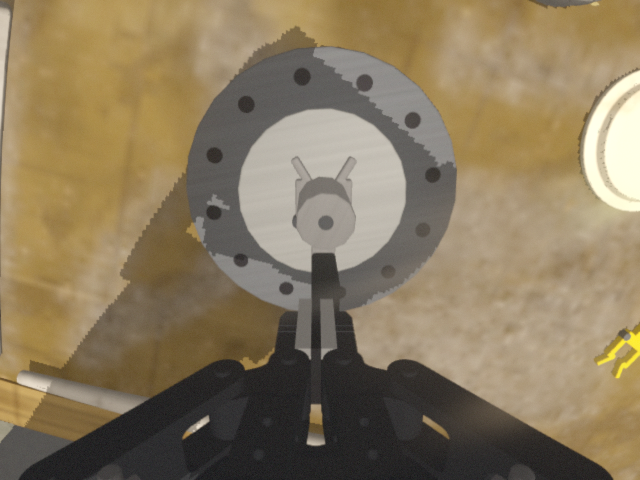

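Call:
carry_out(increments=[[0, [1, 2.5, 1], 0], [0, [0, 0, 1], 0], [0, [0, 0, 0.8], 0], [0, [0, 0, 0.7], 0], [0, [0, 0, 0.7], 0]])

```text
time_s: 20.12
tool_pos: [0.5313, -0.1906, 0.1308]
eef_rot: [3.096, 0.435, -0.018]
ft_force: [-0.1, -0.1, -0.1]
finger_gap: 0.0
```

Call:
carry_out(increments=[[0, [0, 0, 0.6], 0], [0, [0, 0, 0.6], 0], [0, [0, 0, 0.6], 0], [0, [0, 0, 0.6], 0], [0, [0, 0, 0.6], 0]])

```text
time_s: 20.53
tool_pos: [0.5314, -0.1908, 0.1282]
eef_rot: [3.095, 0.435, -0.017]
ft_force: [0.9, 0.9, -0.1]
finger_gap: 0.001
```

Call:
carry_out(increments=[[0, [0, 0, 0.5], 0], [0, [0, 0, 0.5], 0], [0, [0, 0, 0.5], 0], [0, [0, 0, 0.5], 0], [0, [0, 0, 0.5], 0]])

```text
time_s: 20.95
tool_pos: [0.5316, -0.191, 0.1263]
eef_rot: [3.095, 0.435, -0.016]
ft_force: [-1.7, 0.0, 3.8]
finger_gap: -0.0
```

Call:
carry_out(increments=[[0, [0, 0, 0.5], 0], [0, [0, 0, 0.5], 0], [0, [0, 0, 0.5], 0], [0, [0, 0, 0.5], 0], [0, [0, 0, 0.5], 0]])

```text
time_s: 21.37
tool_pos: [0.5317, -0.1914, 0.1262]
eef_rot: [3.093, 0.434, -0.014]
ft_force: [-3.6, 0.2, 5.7]
finger_gap: -0.002
```

Call:
carry_out(increments=[[0, [0, 0, -5], 0], [0, [0, 0, -15], 0], [0, [-20, 0, -25], 0], [0, [-30, 0, -25], 0], [0, [-20, 10, -10], 0]])

```text
time_s: 21.78
tool_pos: [0.4665, -0.2163, 0.2047]
eef_rot: [3.098, 0.443, -0.025]
ft_force: [0.3, -0.9, 0.7]
finger_gap: -0.002
```

```bash

python3 - <<'E'
from h import *
rel()
c=cal('wrist');im=imaging.grab_frame('wrist');cv2.imwrite('pics/w18.png',cv2.resize(im[30:230,220:420],None,fx=3,fy=3,interpolation=3))
np.savez('w18cal.npz',K=c[0],D=c[1],R=c[2],t=c[3])
o=[]
for n in ('scene','top'):
  im=imaging.grab_frame(n); cv2.imwrite(f'pics/{n}18.png',im)
  u,v=proj(n,[.55,-.185,.08])[0].astype(int);o.append(cv2.resize(im[v-45:v+45,u-45:u+45],(380,380),interpolation=3))
cv2.imwrite('pics/st18.png',np.hstack(o))
E
```

```text
t 21.78 tcp [ 0.4665 -0.2163  0.2047] yawx 0.2842 zax [-0.014 -0.014 -1.   ] F [ 0.31 -0.92  0.69] gap -0.2 j [-0.5   0.05  1.51 -0.02  1.59  0.79]
fwd 107.2 lat -4.9 tilt fwd -0.0177 lat 0.0091
fwd 106.4 lat -5.7 tilt fwd -0.0177 lat 0.0091
```

View pics/w18.png

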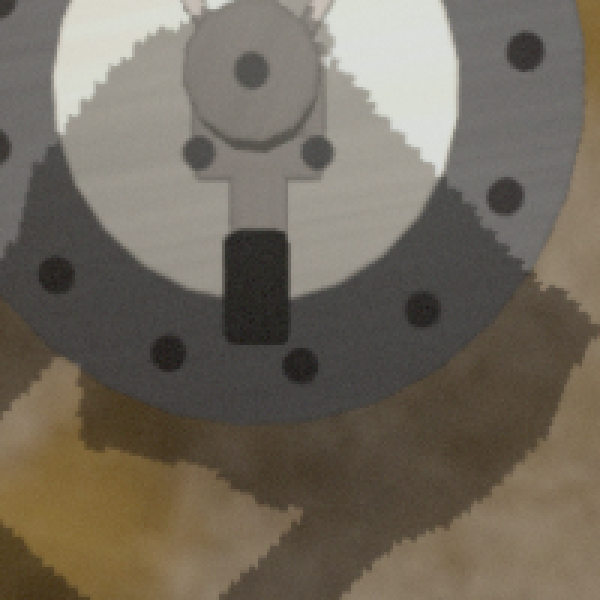

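View pics/st18.png

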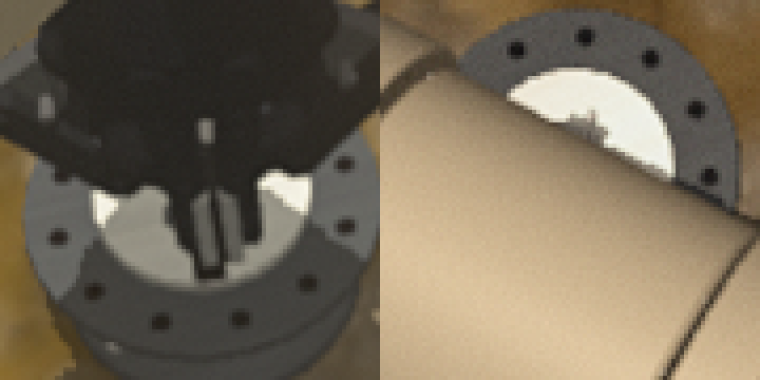

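```bash
python3 - <<'E'
from h import *
d=np.load('w18cal.npz');c=(d['K'],d['D'],d['R'],d['t'])
f=lambda x,y:(x/3+220-.33,y/3+30-.33)
pv=back(0,[f(198,152),f(317,152)],.066,c);h=back(0,[f(251,69)],.1045,c)[0]
t=back(0,[f(225,230),f(288,230),f(225,344),f(288,344)],.102,c)
u=np.array([np.cos(.28),np.sin(.28),0])
m=pv.mean(0);tm=t.mean(0)
print('head',h,'pivot mid',m,'dist',(h-m)@u,'sep',np.linalg.norm(pv[0]-pv[1]),'tab',tm,'dist',(h-tm)@u,'len',np.linalg.norm(t[2]-t[0]),(t[1]-t[0]), 'yaw',np.arctan2(*( (pv[1]-pv[0])[:2]*[1,-1])))
E
```

```text
head [ 0.56825602 -0.18151658  0.1045    ] pivot mid [ 0.55710405 -0.18519085  0.066     ] dist 0.011733069493732241 sep 0.02409880884155052 tab [ 0.53342727 -0.19233153  0.102     ] dist 0.03646113931400517 len 0.01996841815926117 [ 0.00310217 -0.01070494  0.        ] yaw 0.2822969753696011
```

```bash
python3 - <<'E'
from h import *
from cell import workorder
imaging.grab_frame('scene')
for n in ["jump_ring_tin","cup_lid","ring_mandrel"]:
    d=pinpoint(n,'scene');print(n,d and np.round(d[0]['centre'],4))
st();print(workorder.close_job())
E
```

```text
jump_ring_tin [ 0.7389 -0.2768  0.0012]
cup_lid [ 0.6507 -0.3819 -0.0014]
ring_mandrel [ 6.526e-01 -3.798e-01  4.000e-04]
t 22.13 tcp [ 0.4672 -0.216   0.2005] yawx 0.2834 zax [-0.019 -0.011 -1.   ] F [ 0.27 -0.67 -0.59] gap -0.3 j [-0.5   0.06  1.51 -0.02  1.59  0.79]
the job is handed in; nothing more can be done
None
```

The turntable is back together and the job is handed in, at about 22 s of the 58 s allowed. I released the clip in place and moved the arm clear of everything.

- **Plate:** I pressed it down on the boss. It slid at about 4–5 N, then stopped at the same height on two separate presses of about 10–11 N, with the boss about 60 mm above the bench.
- **Clip:** I picked up the black-tabbed clip, not the pink or yellow one. I felt for the boss with it, lifted about 1 mm and pushed it in. It passed the core at about 6–7 N, then stopped hard, at 8.6 N in the readings. One further push of three short rows did not move it; I read no force during it, but by the earlier pushes it should have stayed near 13 N.
- **Clip seating:** After release the tab measured 36.5 mm behind the spindle axis, against a nominal 37 mm. A light press of about 6 N on the tab met it at the height expected for a clip lying flat on the boss.

**Last checks:** The tin and the lid are within about 2 mm of where they started, which is within the camera error. For the mandrel, the network gave the lid's position, probably because the arm was hiding it. I could not confirm its place at the end, though I never moved near it and it showed in wrist pictures during the insertion. While pushing, the tool drifted about 2° in tilt, and I saw no lasting effect on the clip.

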